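# Lock out the planer, then lift the jammed knot out with tongs

## Robot

A 6-joint arm with a two-finger parallel gripper is mounted at the origin on the work surface. World frame = base frame: x ahead of the robot, y to its left, z up, the work surface at z = 0. Lengths are in m, angles in degrees, forces in N, time in s.
With the tool pointing down it reaches from about 0.4 to 0.825 m from the base axis. Payload 7 kg.
Tool frame: the origin (TCP) lies midway between the tips of the shut fingers; the grasp point (between the pads) lies 19 mm behind it; z points along the fingers, y is the line along which they close (so a half turn about z gives the same grasp; the last joint's range is limited). The gripper opens to 88 mm and grips with 3 to 60 N. Pads are 19 mm wide; open, the fingers measure 130 mm over their backs; the gripper's body (78 mm by 193 mm) begins 47 mm behind the grasp point.
Start: joints at [-50.185, 20.546, 0.682, 0, -70.136, -16.507], TCP at [0.267, -0.62, 0.227] pointing down, gripper open.
Joint ranges: [-176.03, 176.03], [-82.01, 121.73], [-58.28, 71.71], [-173.87, 95.51], [-174.79, -0.11], [-173.66, 173.66]. Speed limits (degrees/s): [136.94, 136.94, 172.46, 180, 180, 180].

## Interface

Orientations are given as [roll, pitch, yaw] about the fixed x, y, z axes, in that order (R = Rz(yaw) Ry(pitch) Rx(roll)).
In Python, from plant import ctrl gives the robot as it stands. The module is installed in compiled form; this text tells all that it offers.
- The arm moves only by the tool send_rows, never from a script. Its argument "plan" is a list that holds one entry, the list of rows, each a list of 6 numbers: the shift along the tool's x, y, z in parts of the range, where 1.0 means 60 cm, then the turn, a rotation vector about the tool's x, y, z in normalised numbers (1 is 90 degrees). A call has 1 to 8 rows; each row is the pose to reach, as a shift and turn from the pose commanded when the call began, along the tool's axes at that moment; what a row does not reach only later rows make up. A row lasts 1/12 s, in which the tool goes at most 41.7 mm and 7.16 degrees, less where a joint would pass 70% of its speed; a pose out of reach is approached as far as the arm can. Shift and turn numbers lie between -1 and 1, and a call with a number outside is refused. A call with a gripper value outside its range is refused whole. "fingers" is the opening, from 0 (shut) to 1 (fully open), set as the call begins (left out, the last holds). The fingers move at their own pace and stop on an object; the grip force is fixed at half the most. Time passes only in rows, so rows that repeat a pose let the fingers close. It gives the time, the measured TCP pose, the force, the opening and the grip force at its end, in the units of the state.
- ctrl.get_obs(): the state, without advancing time (a new reading comes with each control period).
- ctrl.snapshot(name): name is "side" or "top" or "wrist"; returns a dict with "img" (420x560x3 uint8, red, green, blue), "K" (3x3 intrinsics, pixels), "pose" (4x4, takes a point from camera to world coordinates). Camera axes: x right, y down, z forward; pixel columns grow to the right and rows downward; lengths in m; the calibration is good to about 2 mm. A picture is of the moment at which its call begins. There is no depth.
- ctrl.close_job(): hands the job in; it is judged then, once.
The state is a dict: "clock": time; "joint_pos": joint angles; "qvel": joint speeds; "tau": joint torques, N m; "tool_pos": TCP position; "orientation": TCP orientation; "force": force on the tool from outside, world axes, zero at the start; "moment": the same for the moment, N m; "opening": finger opening in m; "gripper_force": force on a finger pad.
Only numpy, scipy, OpenCV 4.12 (cv2) and the standard library are available. Lean on these libraries where they do the work, as an engineer would, in place of code of your own. Each camera call takes 0.05 s, during which the arm holds its last target. There are 200 camera calls.

## Task

Make the planer safe and clear its bed: first hang the red lock-out tag by its hole over the upright post on the switch box, so that it lies flat on the box, and let go of it. Then pick up the spring tongs, close their jaws on the loose wooden knot on the bed, never touching the knot with the fingers, and lift it about 10 cm above the bed. Finish there, still holding the tongs with the knot in their jaws, and leave the bolt, the oil bottle and the offcut where they are.

Things in the scene. Friction and masses are not known exactly. Their poses are not given: they have to be found in the camera images.
- tag: Red plastic lock-out tag lying flat, loose, 60 g: plate 100 x 46 x 5 mm (x, y, z) with two white stripes and a round through hole 19 mm wide, 33 mm along +x. An upright grip fin, 44 mm along x, 10 mm thick along y, stands on it, its top 37 mm above the underside, its middle 16 mm along -x. Origin: middle of the underside; z up.
- tag_hole (a point): Centre of the tag's hole, level with the tag's underside.
- tag_fin (a point): Middle of the tag's grip fin, 24 mm above the underside; pinch the fin across its 10 mm (tag's y).
- switchbox: Grey switch box, fixed, 150 x 120 x 45 mm (x, y, z), flat top, white switch plate on its -x side. An upright steel post 10 mm thick, 40 mm tall, stands on its top, 30 mm along +x. Origin: middle of its underside. With the tag pointing from the post to the box's -x side the tag lies fully on the box.
- post_foot (a point): Foot of the post: its axis at the level of the box's top, 45 mm above the bench; axes as the switch box. The post's tip is 40 mm above this point.
- tongs: Steel spring tongs, 195 mm long, 125 g, on edge: two upright strips that close horizontally. Origin: the grip point, centre line of the open tongs, at their underside; x points to the jaws, z up. Pinch both arms here across y, from above: 26 mm tall, 51 mm over the outer faces when open, 36 mm and parallel when the jaws hold the knot.
- tongs_mouth (a point): Point midway between the open jaws, 88 mm ahead of the tongs' origin, 10 mm above their underside. Jaws: blue, 20 mm tall from the underside, 27 mm long, 4 mm thick, 60 mm apart inside when open; closing the arms by 1 mm at the grip point closes the jaws by about 2.1 mm.
- tongs_hinge (a point): Axis of the tongs' hinge, a dark upright barrel 16 mm wide, 85 mm behind the tongs' origin. Its spring pushes the arms apart with 5 N at the grip point when open, 11 N when the knot is held. Pinched to about 45 mm over the arms the tongs can be carried with the jaws still 46 mm apart; grip with 40 N or so to clamp the knot.
- tongs_arm (a joint): Closing angle of the tongs' arms: 0 is open, about 0.18 rad with the knot held, 0.30 is the stop.
- bed: Planer bed, fixed dark steel plate 180 x 240 x 8 mm (x, y, z) on the bench, with a steel roller 22 mm thick, its top 24 mm above the bench and its end blocks 26 mm tall, along its far edge (76 mm along +x). Origin: middle of its underside.
- knot: The loose knot: upright brown wooden plug, a plain round cylinder 28 mm wide and 36 mm tall, 30 g or so, standing on the bed (top of the bed 8 mm above the bench). Origin: centre of its underside.
- bolt: Bystander: steel bolt standing head down on the bed, head 26 mm wide, 36 mm tall, the shank 14 mm wide. Origin: centre of its underside.
- oil: Bystander: yellow oil bottle with red cap, 52 mm wide, 130 mm tall, standing on the bench. Origin: centre of its underside.
- offcut: Bystander: pale pine offcut 120 x 45 x 22 mm lying on the bench. Origin: middle of its underside.
Mind the look-alikes: they are no part of the job. Several things look just like the tongs: the one meant starts nearest to the robot's base.

How it is judged (in metres and radians):
On the way, in this order (a step that is already met when the one before it is completed fails the run):
1. the lock-out tag hangs over the post, flat on the switch box, and is let go (horizontal distance between tag_hole and post_foot below 0.01 m and z of tag_hole in the frame of post_foot between -0.005 and 0.012 m and angle between tag's own z axis and vertical below 0.15 rad and contact force between the fingers and tag below 0.05 N and linear speed of tag below 0.03 m/s), for 0.2 s.
2. the tongs are gripped and lifted off the bench (contact force between the fingers and tongs above 1 N and height (world z) of tongs above 0.006 m and contact force between tongs and knot below 0.05 N), for 0.1 s.
At the end, for the whole second after the job is handed in: Tag hole around the post (within 10 mm, up to 12 mm above the box, tilt under 0.15 rad). Fingers grip the tongs (over 3 N); jaws at 0.12-0.25 rad clamp the knot (over 2 N), still, 60 mm or more above the bed, untouched by fingers or arm. Bystanders within 30 mm of their places (horizontal distance between tag_hole and post_foot below 0.01 m and z of tag_hole in the frame of post_foot between -0.005 and 0.012 m and angle between tag's own z axis and vertical below 0.15 rad and contact force between the fingers and tongs above 3 N and contact force between tongs and knot above 2 N and value of joint tongs_arm between 0.12 and 0.25 rad and height (world z) of knot above 0.068 m and linear speed of knot below 0.03 m/s and contact force between each of the arm, the fingers and knot below 0.05 N and distance of each of bolt, oil, offcut from where it was at the start of the episode below 0.03 m); the arm keeps its last pose, push and grip.
It fails at once if the knot is touched by the fingers or the arm (contact force between any of the fingers, the arm and knot above 0.5 N).
It fails at once if the bolt is pushed away or knocked over (distance of bolt from where it was at the start of the episode above 0.03 m or angle between bolt's own z axis and vertical above 0.5 rad).
It fails at once if the oil bottle is pushed away or knocked over (distance of oil from where it was at the start of the episode above 0.03 m or angle between oil's own z axis and vertical above 0.5 rad).
It fails at once if the offcut is pushed away or knocked over (distance of offcut from where it was at the start of the episode above 0.03 m or angle between offcut's own z axis and vertical above 0.5 rad).
It also fails if it takes over 58 s, if anything falls off the work surface, if the arm or the gripper's body presses on something with over 40 N, if the wrist force passes 120 N, or if a joint passes its speed limit or range.

## Working session

There is one attempt and no reset: what is moved stays moved. The work goes in short steps, Python scripts to look and compute and a tool call to move; the robot and the scene stay as the last step left them, time stands still between calls to the robot, and variables do not carry over. Pictures are saved under pics/ and viewed, at most 10 in all, crops included, and the job is handed in when it is done.

Besides the shell and the picture viewer there is one more tool, called as name([rows], argument=value, ...), one row to a line, values as JSON. send_rows: Moves the arm, as the interface text tells. Its arguments: {"type":"object","properties":{"plan":{"type":"array","items":{"type":"array","items":{"type":"array","items":{"type":"number"}}}},"fingers":{"type":"number"}},"required":["plan"]}

```bash
mkdir -p pics
cat > h.py <<'E'
import numpy as np, cv2
from scipy.spatial.transform import Rotation as R
from plant import ctrl
def snap(n,save=None):
    s=ctrl.snapshot(n)
    if save: cv2.imwrite(f'pics/{save}.png',s['img'][:,:,::-1])
    return s
def px2w(s,uv,z):
    K=np.array(s['K']);T=np.array(s['pose']);uv=np.atleast_2d(uv).astype(float)
    d=np.c_[uv,np.ones(len(uv))]@np.linalg.inv(K).T@T[:3,:3].T
    o=T[:3,3]; return o+d*((z-o[2])/d[:,2])[:,None]
def w2px(s,p):
    T=np.array(s['pose']);p=np.atleast_2d(p)
    c=(p-T[:3,3])@T[:3,:3]; q=c@np.array(s['K']).T; return q[:,:2]/q[:,2:]
E
python3 - <<'E'
from h import *
np.set_printoptions(precision=4,suppress=True)
a=snap('top','top0');b=snap('side','side0')
import pickle;pickle.dump({'top':a,'side':b},open('s0.pkl','wb'))
print(a['K'],a['pose'],b['pose'],ctrl.get_obs())
E
```

```text
[[544.7788   0.     269.7839]
 [  0.     544.7788 211.6298]
 [  0.       0.       1.    ]] [[-0.0059 -0.9866  0.1631  0.2602]
 [-0.9999  0.0042 -0.0106  0.1588]
 [ 0.0098 -0.1632 -0.9865  1.8496]
 [ 0.      0.      0.      1.    ]] [[-0.9464 -0.2279  0.229   0.2261]
 [-0.3223  0.6182 -0.7169  1.2617]
 [ 0.0219 -0.7523 -0.6585  1.0639]
 [ 0.      0.      0.      1.    ]] {'clock': 0.1, 'joint_pos': array([-50.1866,  20.5873,   0.6395,  -0.0179, -70.1355, -16.5059]), 'qvel': array([ 0.1233, -0.0737,  0.0432,  0.0464,  0.0444, -0.0404]), 'tau': array([ -0.003 , -58.4163,  29.3753,   7.0154,   0.0102,  -0.0001]), 'tool_pos': array([ 0.2669, -0.6195,  0.2257]), 'orientation': array([ 179.9153,   -0.0075, -156.6986]), 'force': array([-0.3709,  0.9221, -0.0681]), 'moment': array([ 0.0126, -0.0147,  0.0093]), 'gripper_force': 0.0, 'opening': 0.0873457344876394}
```

```bash
python3 -c "
import cv2,numpy as np
a=cv2.imread('pics/top0.png');b=cv2.imread('pics/side0.png')
cv2.imwrite('pics/v1.png',cv2.resize(a,(784,588)))
cv2.imwrite('pics/v2.png',cv2.resize(b,(784,588)))"
```

```text
(no output)
```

View pics/v1.png

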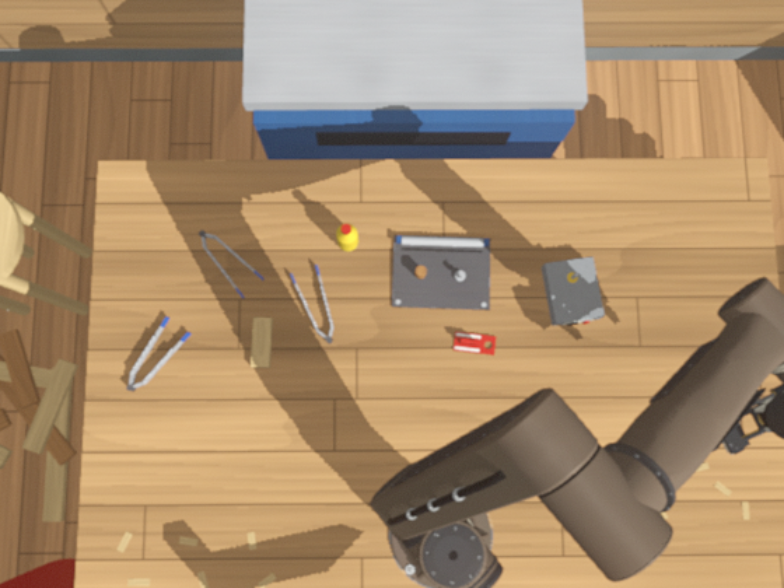

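View pics/v2.png

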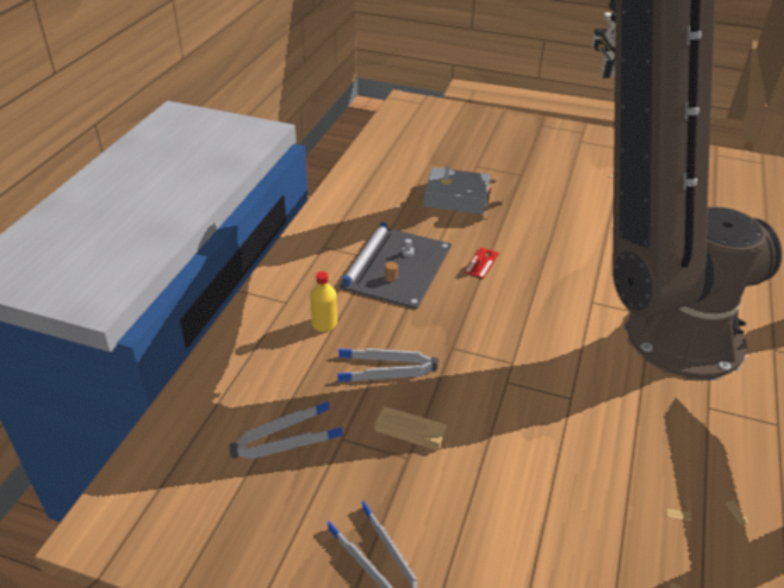

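The top view (784 px scale) shows the tag at (475,344), the switch box at (573,292), the bed at (440,272) with the knot at (421,271) and the bolt at (460,275), the oil at (347,238) and the offcut at (261,342). Three things could be taken for the tongs:
- A at (315,300)
- B at (230,265)
- C at (157,355)

The base is at (453,555), so A is the nearest. I'll check that in a close crop.

Run:
```python
from h import *
import pickle
np.set_printoptions(precision=4,suppress=True)
S=pickle.load(open('s0.pkl','rb'));a=S['top'];im=a['img']
def crop(x,y,w,h,k): return cv2.resize(im[y:y+h,x:x+w],None,fx=k,fy=k,interpolation=cv2.INTER_CUBIC)
c1=crop(195,178,66,75,5);c2=crop(315,180,125,75,5)[:, :]
c3=crop(270,160,90,65,5)
top=np.hstack([crop(195,178,60,75,5),crop(380,178,60,75,5)])
bot=np.hstack([crop(275,165,80,60,5),crop(318,230,42,30,5).repeat(2,0)[:300,:200]*0])
v=np.zeros((600,800,3),np.uint8);v[:375,:300]=top[:375,:300];v[:375,300:600]=top[:,300:600]
t=crop(318,232,42,28,8)[:224,:336];v[376:600,:336]=t
t=crop(275,165,80,50,5)[:224,:400];v[376:376+t.shape[0],340:340+t.shape[1]]=t
cv2.imwrite('pics/v3.png',v[:,:,::-1])
hsv=cv2.cvtColor(im,cv2.COLOR_RGB2HSV)
def comps(m,amin=4):
    n,l,st,ce=cv2.connectedComponentsWithStats(m.astype(np.uint8));return [(st[i,4],ce[i].round(2)) for i in range(1,n) if st[i,4]>=amin]
H,s_,V=cv2.split(hsv)
blue=(H>105)&(H<128)&(s_>130)&(V>60)
for A,c in comps(blue,5): print('blue',A,c,px2w(a,c,.02)[0])
red=((H<6)|(H>174))&(s_>150)&(V>110)
for A,c in comps(red,5): print('red',A,c,px2w(a,c,.005)[0])
for n,p,z in [('hingeA',(328,338),.026),('hingeB',(202,234),.026),('hingeC',(131,386),.026)]:
    print(n,px2w(a,np.array(p)*560/784,z)[0])
```

```text
blue 1239 [345.32  85.22] [ 1.0158 -0.1313  0.02  ]
blue 828 [219.47  84.6 ] [1.0189 0.3144 0.02  ]
blue 8 [375.25  94.88] [ 0.9796 -0.2363  0.02  ]
blue 5 [375.4  99.2] [ 0.9635 -0.2362  0.02  ]
blue 7 [284.57 170.71] [0.7055 0.0873 0.02  ]
blue 10 [117.5 229.2] [0.5047 0.6537 0.02  ]
blue 10 [132.3 240. ] [0.4678 0.6026 0.02  ]
red 27 [246.59 163.26] [0.7362 0.2187 0.005 ]
red 207 [340.51 244.85] [ 0.4496 -0.101   0.005 ]
red 689 [ 32.2  411.65] [-0.0849  0.9084  0.005 ]
hingeA [0.4607 0.2591 0.026 ]
hingeB [0.7183 0.569  0.026 ]
hingeC [0.3487 0.7251 0.026 ]
```

View pics/v3.png

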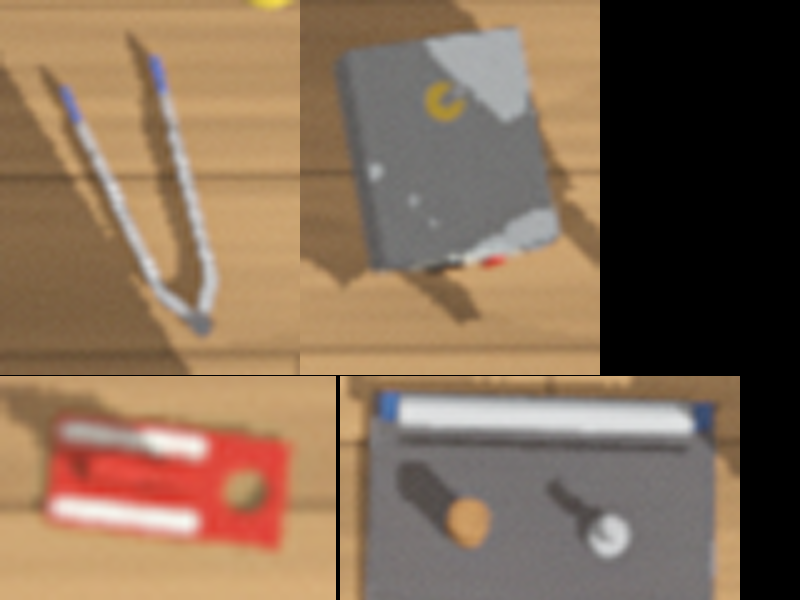

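The crops confirm tongs A: the hinge is at crop (200,325) and the blue jaws are at (72,105) and (158,75). The tag's hole is at crop (245,490) and points to image-right. The box's ring and post foot are at (445,102), with the switch side toward the robot. Next I turn these into world positions.

```bash
cat >> h.py <<'E'
def go(pos,yaw,o=None,cmd=None):
    """shift (cm) and turn (deg) in tool axes from the present pose to pos, tool down at yaw"""
    o=ctrl.get_obs(); Rt=R.from_euler('xyz',o['orientation'],degrees=True)
    Rg=R.from_euler('xyz',[180,0,yaw],degrees=True)
    d=Rt.inv().apply(np.array(pos)-o['tool_pos'])*100
    w=(Rt.inv()*Rg).as_rotvec(degrees=True)
    print('row',np.r_[d,w].round(2),'tool',o['tool_pos'].round(4),o['orientation'].round(2),'t',o['clock'])
E
python3 - <<'E'
from h import *
import pickle
np.set_printoptions(precision=4,suppress=True)
S=pickle.load(open('s0.pkl','rb'));a=S['top']
W=lambda p,z:px2w(a,p,z)[:,:2]
tagc=np.array([[55,415],[292,440],[280,548],[45,520]])
tp=(tagc-[0,376])/8+[318,232]; t=W(tp,.005); print('tag corners',t,t.mean(0))
e=(t[1]+t[2]-t[0]-t[3])/2; f=(t[1]-t[2]+t[0]-t[3])/2;print('len',np.hypot(*e),np.hypot(*f),'yaw',np.degrees(np.arctan2(e[1],e[0])))
h=W((np.array([[245,490]])-[0,376])/8+[318,232],.004);print('hole',h)
bc=np.array([[350,50],[520,28],[557,238],[382,268]]);b=W((bc-[300,0])/5+[380,178],.045)
e=(b[0]+b[1]-b[2]-b[3])/2;f=(b[0]-b[1]+b[3]-b[2])/2
print('box',b.mean(0),np.hypot(*e),np.hypot(*f),np.degrees(np.arctan2(e[1],e[0])),np.degrees(np.arctan2(f[1],f[0]))-90)
print('post foot',W((np.array([[445,102]])-[300,0])/5+[380,178],.045), 'tip',W((np.array([[461,88]])-[300,0])/5+[380,178],.085))
print('pred',b.mean(0)+.03*e/np.hypot(*e))
tg=np.array([[72,105],[158,75],[200,323]])/5+[195,178]
j=W(tg[:2],.02);hg=W(tg[2:],.026)[0];m=j.mean(0);d=m-hg
print('jaws',j,np.hypot(*(j[0]-j[1])),'hinge',hg,np.hypot(*d),np.degrees(np.arctan2(d[1],d[0])),'grip',hg+d*85/173)
print('knot',W((np.array([[468,523],[608,537]])-[340,376])/5+[275,165],.044))
print('oil top',W([[246.6,163.3]],.13))
g=h[0]; 
go([0.45,-.1,.2],-97)
E
```

```text
tag corners [[ 0.4771 -0.0484]
 [ 0.4659 -0.1492]
 [ 0.4199 -0.1427]
 [ 0.4323 -0.0431]] [ 0.4488 -0.0958]
len 0.1008764590886275 0.04579400502175488 yaw -96.71256536449518
hole [[ 0.4448 -0.1287]]
box [ 0.5722 -0.3349] 0.1474049393032091 0.11871314589952774 6.345150998926849 8.36404118322811
post foot [[ 0.6019 -0.3314]] tip [[ 0.6037 -0.3316]]
pred [ 0.602  -0.3316]
jaws [[0.6073 0.345 ]
 [0.6279 0.2865]] 0.062058911193354584 hinge [0.4567 0.2567] 0.17135293639435106 20.16771329216549 grip [0.5358 0.2857]
knot [[ 0.6173  0.0349]
 [ 0.6073 -0.0596]]
oil top [[0.7038 0.2146]]
row [-37.37  40.47   2.63   0.08   0.04 -59.7 ] tool [ 0.2669 -0.6195  0.2257] [ 179.92   -0.01 -156.7 ] t 0.1
```

```bash
python3 -c "
from h import *
go([0.4507,-.08,.15],-96.7)"
```

```text
row [-3.823e+01  4.227e+01  7.630e+00  8.000e-02  4.000e-02 -6.000e+01] tool [ 0.2669 -0.6195  0.2257] [ 1.7992e+02 -1.0000e-02 -1.5670e+02] t 0.1
```

The manual's scale: shifts go in shares of 60 cm and turns go in shares of 90 degrees. Converting my numbers, 42.4 cm / 60 = 0.7067, -37.4 cm / 60 = -0.6233, -60 degrees / 90 = -0.6667.

send_rows([
  [[-0.6233,0.7067,0.1267,0,0,-0.6667],[-0.6233,0.7067,0.1267,0,0,-0.6667],[-0.6233,0.7067,0.1267,0,0,-0.6667],[-0.6233,0.7067,0.1267,0,0,-0.6667],[-0.6233,0.7067,0.1267,0,0,-0.6667],[-0.6233,0.7067,0.1267,0,0,-0.6667],[-0.6233,0.7067,0.1267,0,0,-0.6667],[-0.6233,0.7067,0.1267,0,0,-0.6667]],
], fingers=1)

```text
clock: 0.77
tool_pos: [0.3696, -0.304, 0.1818]
orientation: [180.0, 0.0, -99.1]
force: [1.4, -0.5, 0.1]
opening: 0.0872
gripper_force: 0.0
```

```bash
python3 -c "
from h import *
go([0.4507,-.08,.15],-96.7)"
```

```text
row [-2.34e+01 -4.48e+00  3.18e+00  0.00e+00  1.00e-02 -2.36e+00] tool [ 0.3696 -0.304   0.1818] [ 1.800e+02  1.000e-02 -9.906e+01] t 0.7667
```

Scaled: -23.4 cm / 60 = -0.39, -4.5 cm / 60 = -0.075, -2.4 degrees / 90 = -0.0267.

send_rows([
  [[-0.39,-0.075,0.0533,0,0,-0.0267],[-0.39,-0.075,0.0533,0,0,-0.0267],[-0.39,-0.075,0.0533,0,0,-0.0267],[-0.39,-0.075,0.0533,0,0,-0.0267],[-0.39,-0.075,0.0533,0,0,-0.0267],[-0.39,-0.075,0.0533,0,0,-0.0267],[-0.39,-0.075,0.0533,0,0,-0.0267],[-0.39,-0.075,0.0533,0,0,-0.0267]],
])

```text
clock: 1.43
tool_pos: [0.4524, -0.0809, 0.1497]
orientation: [179.9, -0.0, -96.8]
force: [-1.0, 0.1, 1.3]
opening: 0.0879
gripper_force: 0.0
```

Run:
```python
from h import *
np.set_printoptions(precision=4,suppress=True)
go([0.4507,-.08,.15],-96.7)
s=snap('wrist','w1');im=s['img'];hsv=cv2.cvtColor(im,cv2.COLOR_RGB2HSV);H,S,V=cv2.split(hsv)
m=(((H<7)|(H>172))&(S>120)&(V>80)).astype(np.uint8)
n,l,st,ce=cv2.connectedComponentsWithStats(m);print(st[1:][st[1:,4]>30],s['pose'])
i=1+np.argmax(st[1:,4]);mm=(l==i).astype(np.uint8)
cs,hi=cv2.findContours(mm,cv2.RETR_CCOMP,cv2.CHAIN_APPROX_NONE)
for c in cs:
    if cv2.contourArea(c)>40:
        M=cv2.moments(c);uv=[M['m10']/M['m00'],M['m01']/M['m00']];print(cv2.contourArea(c),uv,px2w(s,uv,.005)[0])
for p in [[.4507,-.08,.037],[.4448,-.1287,.005]]: print(w2px(s,p))
```

```text
row [-0.07  0.18 -0.03  0.06 -0.02 -0.1 ] tool [ 0.4524 -0.0809  0.1497] [179.94  -0.02 -96.8 ] t 1.4333
[[ 258  142   47   98 3289]] [[-0.9928  0.1157  0.0301  0.4442]
 [ 0.1195  0.9589  0.2574 -0.1504]
 [ 0.0009  0.2591 -0.9658  0.3074]
 [ 0.      0.      0.      1.    ]]
4256.5 [280.5397235600454, 189.8748580602216] [ 0.4488 -0.0944  0.005 ]
482.5 [296.5371329879102, 209.0027633851468] [ 0.4347 -0.0725  0.005 ]
491.0 [264.72878479293956, 207.94093686354378] [ 0.4673 -0.0776  0.005 ]
284.0 [281.03521126760563, 159.5211267605634] [ 0.4447 -0.1247  0.005 ]
[[280.5602 211.631 ]]
[[280.4552 155.4817]]
```

View pics/w1.png

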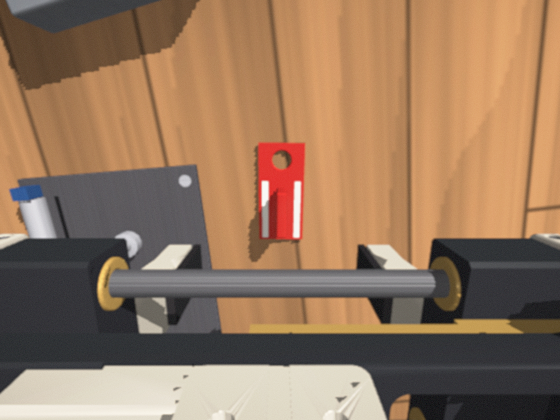

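The wrist view shows the tag at x 258–304, y 142–240, with its hole at (281,160) and the fin between the stripes. That agrees with the top view to within 2–4 mm. Descending over the fin.

Scaled: 13.95 cm / 60 = 0.2325, 13 cm / 60 = 0.2167.

send_rows([
  [[-0.0017,0.0025,0.0667,0,0,0],[-0.0017,0.0025,0.1333,0,0,0],[-0.0017,0.0025,0.1833,0,0,0],[-0.0017,0.0025,0.2167,0,0,0],[-0.0017,0.0025,0.2325,0,0,0],[-0.0017,0.0025,0.2325,0,0,0],[-0.0017,0.0025,0.2325,0,0,0],[-0.0017,0.0025,0.2325,0,0,0]],
], fingers=1)

```text
clock: 2.15
tool_pos: [0.4514, -0.0818, 0.0115]
orientation: [-179.9, 0.0, -97.1]
force: [-0.3, -0.2, 0.7]
opening: 0.0875
gripper_force: 0.0
```

send_rows([
  [[0,0,0,0,0,0],[0,0,0,0,0,0],[0,0,0,0,0,0],[0,0,0,0,0,0],[0,0,0,0,0,0],[0,0,0,0,0,0],[0,0,0,0,0,0],[0,0,0,0,0,0]],
], fingers=0)

```text
clock: 2.82
tool_pos: [0.4509, -0.0812, 0.0106]
orientation: [180.0, -0.0, -97.0]
force: [-0.1, 0.3, 0.1]
opening: 0.0397
gripper_force: 0.0
```

```bash
cat >> h.py <<'E'
def hole(z,name=None):
    s=snap('wrist',name);im=s['img'];H,S,V=cv2.split(cv2.cvtColor(im,cv2.COLOR_RGB2HSV))
    m=(((H<7)|(H>172))&(S>120)&(V>60)).astype(np.uint8)
    n,l,st,ce=cv2.connectedComponentsWithStats(m);i=1+np.argmax(st[1:,4]);mm=(l==i).astype(np.uint8)
    cs,hi=cv2.findContours(mm,cv2.RETR_CCOMP,cv2.CHAIN_APPROX_NONE)
    for c in cs:
        if cv2.contourArea(c)>100:
            uv=cv2.minAreaRect(c);print('c',cv2.contourArea(c),uv,px2w(s,uv[0],z)[0])
    return s
E
python3 - <<'E'
from h import *
np.set_printoptions(precision=4,suppress=True)
o=ctrl.get_obs();print(o['opening'],o['gripper_force'])
go([0.4507,-.0795,.010],-96.7)
hole(.005,'w2')
E
```

```text
0.03972409339173187 0.0
row [-0.16  0.04  0.06  0.   -0.   -0.29] tool [ 0.4509 -0.0812  0.0106] [180.    -0.   -96.99] t 2.8167
c 8085.0 ((280.5, 210.0), (118.0, 85.0), 90.0) [ 0.4465 -0.1091  0.005 ]
c 885.5 ((280.75, 181.25), (32.52690887451172, 33.23401641845703), 45.0) [ 0.4444 -0.1252  0.005 ]
```

send_rows([
  [[0,0,0,0,0,0],[0,0,0,0,0,0],[0,0,0,0,0,0],[0,0,0,0,0,0],[0,0,0,0,0,0],[0,0,0,0,0,0],[0,0,0,0,0,0],[0,0,0,0,0,0]],
], fingers=0)

```text
clock: 3.53
tool_pos: [0.451, -0.0812, 0.0106]
orientation: [180.0, 0.0, -97.0]
force: [-0.4, 0.1, -1.3]
opening: 0.0098
gripper_force: 30.0
```

Run:
```python
from h import *
np.set_printoptions(precision=4,suppress=True)
hole(.005)
go([0.45,-.081,.16],-97)
```

```text
c 7416.5 ((278.5, 210.0), (118.0, 85.0), 90.0) [ 0.4475 -0.1093  0.005 ]
c 887.0 ((279.0, 181.50001525878906), (33.23401641845703, 33.23401641845703), 45.0) [ 0.4453 -0.1252  0.005 ]
row [ -0.01   0.1  -14.94   0.01  -0.    -0.  ] tool [ 0.4509 -0.0812  0.0106] [179.99  -0.   -97.  ] t 3.5833
```

Scaled: -15 cm / 60 = -0.25, -12 cm / 60 = -0.2.

send_rows([
  [[0,0,-0.05,0,0,0],[0,0,-0.1,0,0,0],[0,0,-0.15,0,0,0],[0,0,-0.2,0,0,0],[0,0,-0.25,0,0,0],[0,0,-0.25,0,0,0]],
], fingers=0)

```text
clock: 4.08
tool_pos: [0.4542, -0.081, 0.1664]
orientation: [-179.5, 0.1, -96.9]
force: [0.9, -0.3, -0.1]
opening: 0.0098
gripper_force: 30.0
```

Run:
```python
from h import *
np.set_printoptions(precision=4,suppress=True)
print(ctrl.get_obs()['opening']);go([0.5579,-.3372,.16],7.4)
```

```text
0.009752510547948741
row [  24.18  -13.38    0.72   -0.47   -0.41 -104.33] tool [ 0.4542 -0.081   0.1664] [-179.47    0.1   -96.93] t 4.0833
```

Scaled: 14 cm / 60 = 0.2333, 13 cm / 60 = 0.2167, -56 degrees / 90 = -0.6222.

send_rows([
  [[0.0333,-0.0167,0.0033,0,0,-0.0778],[0.0667,-0.0333,0.005,0,0,-0.1556],[0.1,-0.05,0.0067,0,0,-0.2333],[0.1333,-0.0667,0.0083,0,0,-0.3111],[0.1667,-0.0917,0.01,0,0,-0.3889],[0.2,-0.1083,0.01,0,0,-0.4667],[0.2167,-0.1167,0.01,0,0,-0.5444],[0.2333,-0.1333,0.01,0,0,-0.6222]],
])

```text
clock: 4.75
tool_pos: [0.5127, -0.231, 0.154]
orientation: [180.0, 0.1, -40.7]
force: [0.1, 0.3, -1.4]
opening: 0.0095
gripper_force: 30.0
```

Run:
```python
from h import *
np.set_printoptions(precision=4,suppress=True)
print(ctrl.get_obs()['opening']);go([0.5579,-.3372,.15],7.4)
```

```text
0.009505433398268245
row [ 10.35   5.1    0.39  -0.     0.07 -48.13] tool [ 0.5127 -0.231   0.154 ] [179.97   0.06 -40.73] t 4.75
```

Scaled: 10.3 cm / 60 = 0.1717, 5.1 cm / 60 = 0.085, -48.1 degrees / 90 = -0.5344.

send_rows([
  [[0.0333,0.0167,0,0,0,-0.0778],[0.0667,0.0333,0,0,0,-0.1556],[0.1,0.05,0.0017,0,0,-0.2333],[0.1333,0.0667,0.0033,0,0,-0.3111],[0.1667,0.0833,0.005,0,0,-0.3889],[0.1717,0.085,0.005,0,0,-0.4667],[0.1717,0.085,0.0067,0,0,-0.5344],[0.1717,0.085,0.0067,0,0,-0.5344]],
])

```text
clock: 5.42
tool_pos: [0.5572, -0.3363, 0.1494]
orientation: [-180.0, 0.1, 7.3]
force: [0.2, 0.9, -1.1]
opening: 0.01
gripper_force: 30.0
```

send_rows([
  [[0,0,0,0,0,0],[0,0,0,0,0,0],[0,0,0,0,0,0]],
])

```text
clock: 5.67
tool_pos: [0.5576, -0.3357, 0.1508]
orientation: [180.0, -0.0, 7.0]
force: [1.1, 1.3, 0.3]
opening: 0.0094
gripper_force: 30.0
```

Run:
```python
from h import *
np.set_printoptions(precision=4,suppress=True)
go([0.5579,-.3372,.15],7.4)
hole(.15-.0106+.005,'w3')
```

```text
row [ 0.01  0.15  0.08  0.   -0.01 -0.41] tool [ 0.5576 -0.3357  0.1508] [180.    -0.01   6.99] t 5.6667
c 7152.5 ((278.5, 210.0), (118.0, 83.0), 90.0) [ 0.5849 -0.3325  0.1444]
c 992.5 ((278.2500305175781, 181.75), (35.35533905029297, 34.64822769165039), 45.0) [ 0.6008 -0.3304  0.1444]
```

View pics/w3.png

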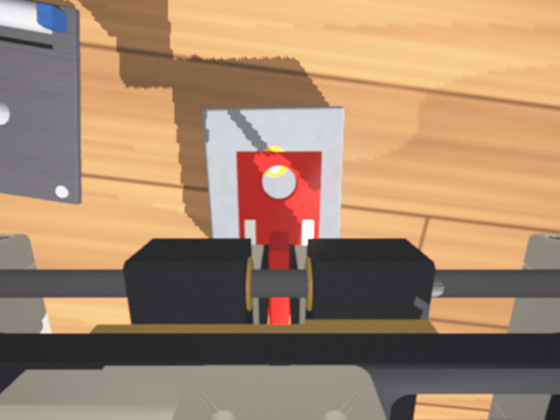

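The hole at (278,182) is over the box, and the yellow foot ring peeks out above the tag at (275,153) and below at (275,172). I'll measure the ring and post against their projections.

Run:
```python
from h import *
np.set_printoptions(precision=4,suppress=True)
s=snap('wrist');im=s['img'];H,S,V=cv2.split(cv2.cvtColor(im,cv2.COLOR_RGB2HSV))
for z in (.045,.085,.145): print(z,w2px(s,[.602,-.3315,z]))
y=((H>20)&(H<32)&(S>150)&(V>150)).astype(np.uint8);y[230:]=0;y[:140]=0
yy,xx=np.nonzero(y);print(len(xx),xx.min(),xx.max(),yy.min(),yy.max())
m=(xx>250)&(xx<310);p=np.c_[xx,yy][m];w=px2w(s,p,.045)
A=np.c_[2*w[:,:2],np.ones(len(w))];print(w.min(0),w.max(0),w.mean(0))
c=im[130:210,230:330];cv2.imwrite('pics/c1.png',cv2.resize(c,None,fx=7,fy=7,interpolation=cv2.INTER_CUBIC)[:,:,::-1])
# box edges at z=.045 : grey region extents
for r in (120,140):
    print(r,[tuple(im[r,c]) for c in (200,204,208,212,336,340,344,348)])
```

```text
0.045 [[279.8225 162.5701]]
0.085 [[280.0399 167.7559]]
0.145 [[280.5575 180.1036]]
81 266 285 148 175
[ 0.5905 -0.3366  0.045 ] [ 0.6139 -0.3183  0.045 ] [ 0.602  -0.3285  0.045 ]
120 [(np.uint8(139), np.uint8(105), np.uint8(73)), (np.uint8(120), np.uint8(123), np.uint8(128)), (np.uint8(210), np.uint8(211), np.uint8(220)), (np.uint8(207), np.uint8(211), np.uint8(219)), (np.uint8(210), np.uint8(213), np.uint8(218)), (np.uint8(211), np.uint8(216), np.uint8(219)), (np.uint8(230), np.uint8(196), np.uint8(170)), (np.uint8(234), np.uint8(181), np.uint8(129))]
140 [(np.uint8(152), np.uint8(111), np.uint8(79)), (np.uint8(139), np.uint8(127), np.uint8(123)), (np.uint8(166), np.uint8(169), np.uint8(174)), (np.uint8(208), np.uint8(213), np.uint8(220)), (np.uint8(215), np.uint8(215), np.uint8(221)), (np.uint8(214), np.uint8(215), np.uint8(220)), (np.uint8(228), np.uint8(181), np.uint8(137)), (np.uint8(231), np.uint8(178), np.uint8(126))]
```

View pics/c1.png

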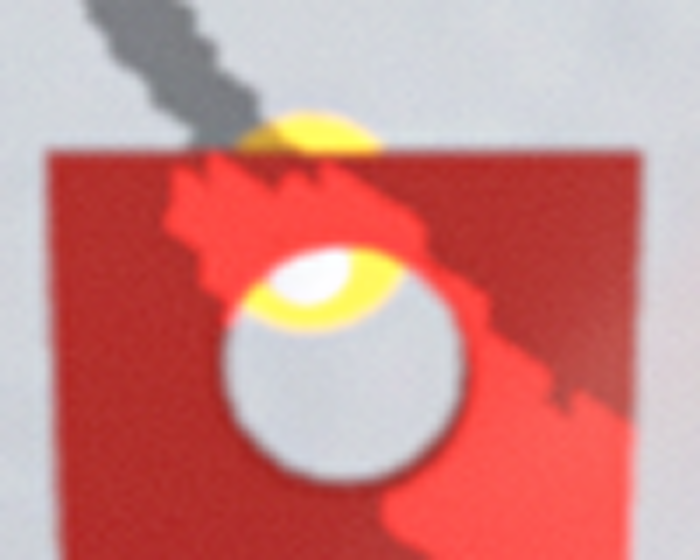

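Scaled: 4.4 cm / 60 = 0.0733, 0.25 cm / 60 = 0.0042.

send_rows([
  [[0.0042,-0.0058,0.025,0,0,0],[0.0042,-0.0058,0.05,0,0,0],[0.0042,-0.0058,0.0733,0,0,0],[0.0042,-0.0058,0.0733,0,0,0],[0.0042,-0.0058,0.0733,0,0,0],[0.0042,-0.0058,0.0733,0,0,0]],
])

```text
clock: 6.27
tool_pos: [0.5602, -0.3324, 0.1076]
orientation: [180.0, -0.0, 7.1]
force: [-0.2, -0.1, -1.0]
opening: 0.0099
gripper_force: 30.0
```

Run:
```python
from h import *
np.set_printoptions(precision=4,suppress=True)
o=ctrl.get_obs();zz=o['tool_pos'][2];print(o['tool_pos'],o['orientation'],o['force'])
s=hole(zz-.0106+.005);im=s['img']
for z in (.045,.085,.11): print(z,w2px(s,[.603,-.3275,z]))
H,S,V=cv2.split(cv2.cvtColor(im,cv2.COLOR_RGB2HSV))
y=((H>20)&(H<32)&(S>130)&(V>120)).astype(np.uint8);y[230:]=0;y[:120]=0;y[:,:240]=0;y[:,320:]=0
yy,xx=np.nonzero(y);print('ring',len(xx),xx.min(),xx.max(),yy.min(),yy.max())
c=im[120:220,220:340];cv2.imwrite('pics/c2.png',cv2.resize(c,None,fx=6,fy=6,interpolation=cv2.INTER_CUBIC)[:,:,::-1])
```

```text
[ 0.5602 -0.3324  0.1076] [179.9597  -0.046    7.1056] [-0.1978 -0.1448 -0.9693]
c 7186.5 ((278.0, 210.5), (117.0, 84.0), 90.0) [ 0.5874 -0.3288  0.102 ]
c 990.0 ((278.5000305175781, 181.5), (35.35533905029297, 35.35533905029297), 45.0) [ 0.6037 -0.3271  0.102 ]
0.045 [[278.8922 170.2829]]
0.085 [[279.0023 178.2632]]
0.11 [[279.0986 185.2472]]
ring 234 262 294 166 187
```

View pics/c2.png

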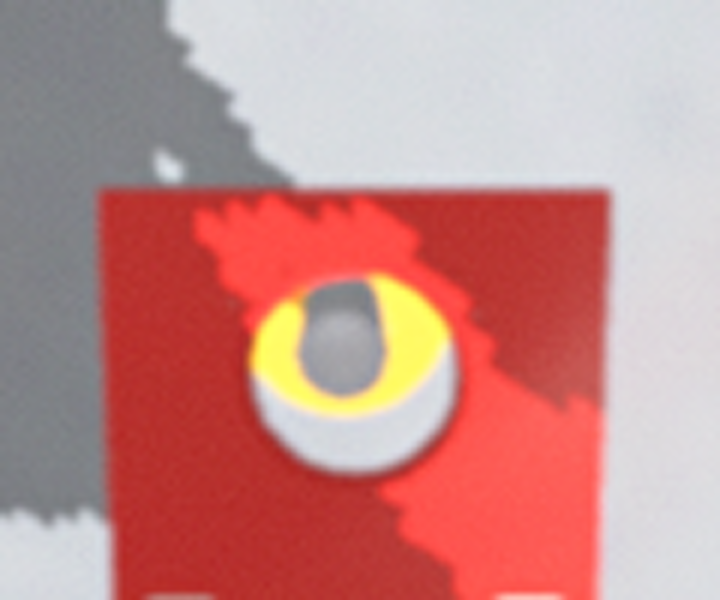

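The post tip is at crop (342,352) and the hole centre at (355,375), so the alignment is within about 1.5 mm. I'll trim that out and lower.

Scaled: 5.1 cm / 60 = 0.085, 4.5 cm / 60 = 0.075.

send_rows([
  [[-0.0017,-0.0017,0.0083,0,0,0],[-0.0017,-0.0017,0.0217,0,0,0],[-0.0017,-0.0017,0.035,0,0,0],[-0.0017,-0.0017,0.0483,0,0,0],[-0.0017,-0.0017,0.0617,0,0,0],[-0.0017,-0.0017,0.075,0,0,0],[-0.0017,-0.0017,0.085,0,0,0],[-0.0017,-0.0017,0.085,0,0,0]],
])

```text
clock: 6.98
tool_pos: [0.5584, -0.3312, 0.0551]
orientation: [-180.0, 0.0, 7.1]
force: [0.0, -0.3, -0.1]
opening: 0.0099
gripper_force: 30.0
```

send_rows([
  [[0,0,0,0,0,0],[0,0,0,0,0,0],[0,0,0,0,0,0]],
])

```text
clock: 7.23
tool_pos: [0.5585, -0.3313, 0.0554]
orientation: [-180.0, 0.0, 7.1]
force: [-0.4, -0.2, -0.4]
opening: 0.0099
gripper_force: 30.0
```

Run:
```python
from h import *
np.set_printoptions(precision=4,suppress=True)
o=ctrl.get_obs();print(o['tool_pos'],o['orientation'],o['force'],o['moment'],o['opening'])
s=hole(.05)
print(w2px(s,[.6028,-.326,.085]))
```

```text
[ 0.5585 -0.3313  0.0554] [-179.9927    0.0141    7.0986] [-0.3707 -0.1626 -0.3908] [-0.1677  0.1758 -0.0336] 0.009935049898416204
c 7254.5 ((278.0, 210.5), (117.0, 84.0), 90.0) [ 0.5858 -0.3278  0.05  ]
c 1083.5 ((278.2500305175781, 182.75), (36.76955032348633, 36.06244659423828), 45.0) [ 0.6013 -0.326   0.05  ]
[[278.5692 192.3703]]
```

send_rows([
  [[0,0,0,0,0,0],[0,0,0,0,0,0],[0,0,0,0,0,0],[0,0,0,0,0,0],[0,0,0,0,0,0],[0,0,0,0,0,0]],
], fingers=1)

```text
clock: 7.78
tool_pos: [0.5585, -0.3313, 0.0557]
orientation: [180.0, -0.0, 7.1]
force: [-0.2, -0.4, 0.0]
opening: 0.044
gripper_force: 0.0
```

Scaled: -14 cm / 60 = -0.2333, -12 cm / 60 = -0.2.

send_rows([
  [[0,0,-0.0333,0,0,0],[0,0,-0.0833,0,0,0],[0,0,-0.1333,0,0,0],[0,0,-0.2,0,0,0],[0,0,-0.2333,0,0,0],[0,0,-0.2333,0,0,0]],
])

```text
clock: 8.28
tool_pos: [0.5611, -0.3326, 0.2022]
orientation: [179.7, -0.5, 7.1]
force: [-0.0, -0.2, -0.7]
opening: 0.0835
gripper_force: 0.0
```

Run:
```python
from h import *
np.set_printoptions(precision=4,suppress=True)
s=hole(.05,'w4');im=s['img'];print(w2px(s,[.6028,-.326,.085]))
go([.55,-.05,.22],18)
```

```text
c 2990.0 ((276.5266418457031, 192.99964904785156), (93.52503204345703, 44.16940689086914), 89.23609924316406) [ 0.5707 -0.3301  0.05  ]
c 334.0 ((276.5, 163.0), (21.0, 20.0), 0.0) [ 0.6016 -0.3263  0.05  ]
[[276.2466 165.0146]]
row [  2.51 -28.09  -2.14   0.18  -0.3  -10.88] tool [ 0.56   -0.3319  0.1992] [179.85  -0.31   7.12] t 8.3333
```

View pics/w4.png

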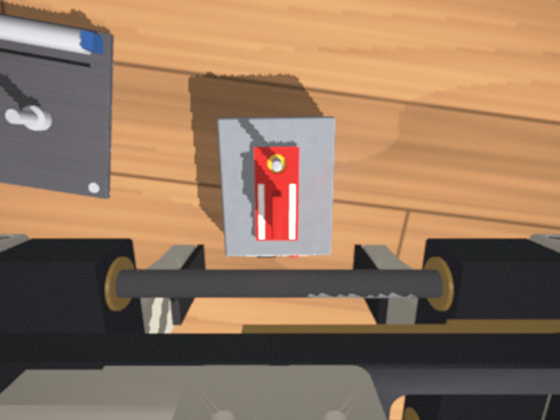

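The tag lies flat on the box with the post through its hole at (277,163). Now to the tongs.

```bash
python3 -c "
from h import *
go([.5358,.2857,.18],20)"
```

```text
row [  5.24 -61.59   1.79   0.18  -0.29 -12.88] tool [ 0.56   -0.3319  0.1992] [179.85  -0.31   7.12] t 8.3333
```

Scaled: -32 cm / 60 = -0.5333, -28 cm / 60 = -0.4667, -8 degrees / 90 = -0.0889.

send_rows([
  [[0.005,-0.0667,0,0,0,-0.0111],[0.0117,-0.1333,0.0033,0,0,-0.0222],[0.0167,-0.2,0.0067,0,0,-0.0333],[0.0217,-0.2667,0.01,0,0,-0.0444],[0.0283,-0.3333,0.0133,0,0,-0.0556],[0.0333,-0.4,0.0167,0,0,-0.0667],[0.0383,-0.4667,0.02,0,0,-0.0778],[0.045,-0.5333,0.0233,0,0,-0.0889]],
], fingers=1)

```text
clock: 9.0
tool_pos: [0.5446, -0.0087, 0.1809]
orientation: [-180.0, 0.1, 15.1]
force: [0.3, 0.1, -0.9]
opening: 0.0876
gripper_force: 0.0
```

```bash
python3 -c "
from h import *
go([.5358,.2857,.18],20)"
```

```text
row [ 6.840e+00 -2.865e+01  8.000e-02 -1.000e-02  6.000e-02 -4.860e+00] tool [ 0.5446 -0.0087  0.1809] [-1.7999e+02  6.0000e-02  1.5140e+01] t 9.0
```

Scaled: -28.6 cm / 60 = -0.4767, -25 cm / 60 = -0.4167, -5 degrees / 90 = -0.0556.

send_rows([
  [[0.0167,-0.0667,0,0,0,-0.0111],[0.0333,-0.1333,0,0,0,-0.0222],[0.05,-0.2,0,0,0,-0.0333],[0.0667,-0.2667,0,0,0,-0.0444],[0.0833,-0.35,0,0,0,-0.0556],[0.1,-0.4167,0,0,0,-0.0556],[0.1133,-0.4767,0,0,0,-0.0556],[0.1133,-0.4767,0,0,0,-0.0556]],
])

```text
clock: 9.67
tool_pos: [0.5363, 0.2889, 0.1803]
orientation: [-180.0, 0.0, 20.3]
force: [1.1, -0.8, 0.8]
opening: 0.0875
gripper_force: 0.0
```

send_rows([
  [[0,0,0,0,0,0],[0,0,0,0,0,0],[0,0,0,0,0,0]],
])

```text
clock: 9.92
tool_pos: [0.5365, 0.2822, 0.1811]
orientation: [180.0, 0.1, 20.1]
force: [0.3, -0.8, 0.2]
opening: 0.0876
gripper_force: 0.0
```

Run:
```python
from h import *
np.set_printoptions(precision=4,suppress=True)
go([.5358,.2857,.18],20)
s=snap('wrist','w5');im=s['img'];H,S,V=cv2.split(cv2.cvtColor(im,cv2.COLOR_RGB2HSV))
m=((H>105)&(H<128)&(S>120)&(V>40)).astype(np.uint8)
n,l,st,ce=cv2.connectedComponentsWithStats(m)
for i in range(1,n):
    if st[i,4]>30: print(st[i],ce[i],px2w(s,ce[i],.02)[0],cv2.minAreaRect(np.argwhere(l==i)[:,::-1].astype(np.float32)))
for p in [[.6073,.345,.02],[.6279,.2865,.02],[.5358,.2857,.013]]: print(w2px(s,p))
```

```text
row [ 0.05 -0.35  0.11  0.03  0.07  0.06] tool [0.5365 0.2822 0.1811] [179.97   0.07  20.06] t 9.9167
[152  56  23  30 218] [162.9128  70.4587] [0.6181 0.4313 0.02  ] ((163.0, 70.50000762939453), (35.15721130371094, 6.6884446144104), 59.03623962402344)
[ 98  83  23  29 323] [108.7895  97.1796] [0.576  0.4758 0.02  ] ((108.62161254882812, 96.72972869873047), (33.65248489379883, 10.925095558166504), 66.50143432617188)
[237  97   8  27 134] [240.0149 110.2836] [0.6089 0.3495 0.02  ] ((240.06097412109375, 110.04878234863281), (26.61400032043457, 4.969419002532959), 83.6598129272461)
[299  97   7  27 111] [301.7387 110.1441] [0.6302 0.2914 0.02  ] ((301.7920837402344, 110.07921600341797), (4.179156303405762, 26.26898193359375), 5.710593223571777)
[499 100  30  20 402] [513.3582 108.9826] [0.7038 0.0922 0.02  ] ((513.53076171875, 108.94615173339844), (20.465730667114258, 24.68290901184082), 29.744882583618164)
[[243.8261 113.442 ]]
[[305.4245 114.1208]]
[[275.2361 197.1188]]
```

View pics/w5.png

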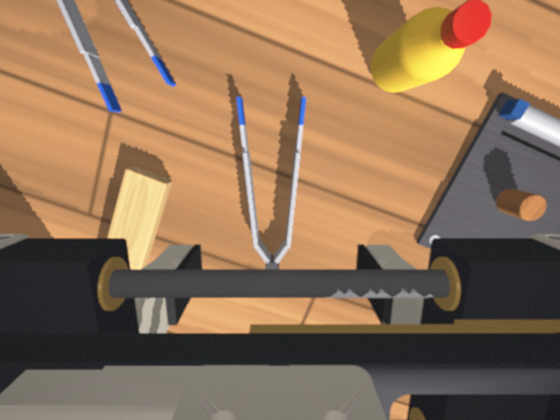

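Wrist view: the jaws are at (240,110) and (302,110) and the hinge at (272,258), so it is straight ahead, with the grip point about (.537,.290). The knot is at (525,205), far right. Descending in two stages.

Scaled: 11 cm / 60 = 0.1833, 9 cm / 60 = 0.15.

send_rows([
  [[0,-0.01,0.05,0,0,0],[0,-0.01,0.1,0,0,0],[0,-0.01,0.15,0,0,0],[0,-0.01,0.1833,0,0,0],[0,-0.01,0.1833,0,0,0],[0,-0.01,0.1833,0,0,0]],
])

```text
clock: 10.47
tool_pos: [0.5348, 0.2875, 0.0713]
orientation: [179.9, 0.1, 20.0]
force: [0.8, 0.4, 1.7]
opening: 0.0877
gripper_force: 0.0
```

```bash
cat >> h.py <<'E'
def jaws(name=None,z=.02):
    s=snap('wrist',name);im=s['img'];H,S,V=cv2.split(cv2.cvtColor(im,cv2.COLOR_RGB2HSV))
    m=((H>105)&(H<128)&(S>120)&(V>40)).astype(np.uint8);m[:,:180]=0;m[:,400:]=0
    n,l,st,ce=cv2.connectedComponentsWithStats(m);P=[]
    for i in range(1,n):
        if st[i,4]>40:
            w=px2w(s,ce[i],z)[0];P.append(w);print(st[i],ce[i].round(1),w)
    if len(P)==2:
        a,b=sorted(P,key=lambda p:-p[1]);d=b-a;print('mouth',(a+b)/2,'gap',np.hypot(d[0],d[1]),'yaw',np.degrees(np.arctan2(d[1],d[0]))+90)
    return s
E
python3 - <<'E'
from h import *
np.set_printoptions(precision=4,suppress=True)
jaws(); go([.5368,.2895,.005],20)
E
```

```text
[222  77  14  44 383] [228.2  98.7] [0.609  0.3492 0.02  ]
[316  78  13  43 341] [322.1  99.1] [0.6296 0.2916 0.02  ]
mouth [0.6193 0.3204 0.02  ] gap 0.061234009082812006 yaw 19.709162431810952
row [ 0.14 -0.06  6.77  0.01 -0.05  0.06] tool [0.5356 0.2884 0.0727] [179.99  -0.05  20.06] t 10.5167
```

Scaled: 6.75 cm / 60 = 0.1125, 6 cm / 60 = 0.1.

send_rows([
  [[0.0017,-0.0017,0.0417,0,0,0],[0.0017,-0.0017,0.075,0,0,0],[0.0017,-0.0017,0.1,0,0,0],[0.0017,-0.0017,0.1125,0,0,0],[0.0017,-0.0017,0.1125,0,0,0],[0.0017,-0.0017,0.1125,0,0,0]],
])

```text
clock: 11.02
tool_pos: [0.5363, 0.2908, 0.0056]
orientation: [-180.0, -0.1, 20.1]
force: [-0.1, 1.2, 0.8]
opening: 0.0877
gripper_force: 0.0
```

send_rows([
  [[0,0,0,0,0,0],[0,0,0,0,0,0],[0,0,0,0,0,0],[0,0,0,0,0,0],[0,0,0,0,0,0],[0,0,0,0,0,0],[0,0,0,0,0,0],[0,0,0,0,0,0]],
], fingers=0.51)

```text
clock: 11.68
tool_pos: [0.5356, 0.2904, 0.0043]
orientation: [-180.0, -0.0, 20.1]
force: [1.2, -0.5, 1.9]
opening: 0.0453
gripper_force: 7.7
```

Run:
```python
from h import *
np.set_printoptions(precision=4,suppress=True)
o=ctrl.get_obs();print(o['opening'],o['gripper_force'],o['force'])
jaws(); go([.5368,.2895,.1],20)
```

```text
0.04529510080983625 7.724269989044217 [ 1.242  -0.5176  1.9268]
[215  54  19  66 853] [224.2  86.3] [0.6112 0.3433 0.02  ]
[325  54  20  66 865] [334.2  86.9] [0.6275 0.2979 0.02  ]
mouth [0.6194 0.3206 0.02  ] gap 0.0482611035015076 yaw 19.787764412927203
row [ 0.08  0.13 -9.56 -0.   -0.02  0.11] tool [0.5356 0.2905 0.0044] [-180.     -0.02   20.11] t 11.7333
```

Scaled: -12 cm / 60 = -0.2, -10.5 cm / 60 = -0.175.

send_rows([
  [[0,0,-0.0167,0,0,0],[0,0,-0.05,0,0,0],[0,0,-0.0917,0,0,0],[0,0,-0.1333,0,0,0],[0,0,-0.175,0,0,0],[0,0,-0.2,0,0,0],[0,0,-0.2,0,0,0],[0,0,-0.2,0,0,0]],
])

```text
clock: 12.4
tool_pos: [0.5355, 0.2906, 0.1254]
orientation: [-179.9, -0.1, 20.1]
force: [-0.5, -0.1, -2.0]
opening: 0.0447
gripper_force: 7.1
```

Run:
```python
from h import *
np.set_printoptions(precision=4,suppress=True)
o=ctrl.get_obs();print(o['opening'],o['gripper_force'],o['force'])
jaws(z=o['tool_pos'][2]+.0156); go([.528,.038,.125],0)
```

```text
0.04474594309394584 7.062073275446892 [-0.4524 -0.1169 -1.9755]
[217  54  19  65 805] [225.9  85.7] [0.6116 0.3429 0.141 ]
[324  54  18  66 775] [332.3  87. ] [0.6271 0.2987 0.141 ]
mouth [0.6194 0.3208 0.141 ] gap 0.04676738536643533 yaw 19.36356771330985
row [-9.31 23.44 -0.09 -0.02  0.02 20.09] tool [0.5349 0.2901 0.1241] [-179.98    0.02   20.09] t 12.45
```

Scaled: 23.4 cm / 60 = 0.39, -9.3 cm / 60 = -0.155, 20.1 degrees / 90 = 0.2233.

send_rows([
  [[-0.015,0.0383,0,0,0,0.0222],[-0.0333,0.0833,0,0,0,0.0444],[-0.0567,0.1417,0,0,0,0.0778],[-0.08,0.2,0,0,0,0.1111],[-0.1033,0.2583,0,0,0,0.1444],[-0.1267,0.3167,0,0,0,0.1778],[-0.145,0.3667,0,0,0,0.2111],[-0.155,0.39,0,0,0,0.2233]],
])

```text
clock: 13.12
tool_pos: [0.5267, 0.0352, 0.1228]
orientation: [179.9, 0.2, -0.3]
force: [0.2, 0.5, -1.8]
opening: 0.0444
gripper_force: 7.1
```

send_rows([
  [[0,0,0,0,0,0],[0,0,0,0,0,0],[0,0,0,0,0,0]],
])

```text
clock: 13.37
tool_pos: [0.5281, 0.0387, 0.1234]
orientation: [180.0, 0.1, 0.0]
force: [0.3, 0.4, -1.7]
opening: 0.0446
gripper_force: 7.1
```

Run:
```python
from h import *
np.set_printoptions(precision=4,suppress=True)
o=ctrl.get_obs();print(o['opening'],o['gripper_force'],o['force'])
s=jaws('w6',z=o['tool_pos'][2]+.0156); go([.528,.038,.125],0)
im=s['img'];H,S,V=cv2.split(cv2.cvtColor(im,cv2.COLOR_RGB2HSV))
for z in (.008,.044): print(w2px(s,[.619,.039,z]))
```

```text
0.0446066064521294 7.062539532780647 [ 0.2737  0.3549 -1.7266]
[217  53  19  66 888] [226.2  85.8] [0.6177 0.0614 0.139 ]
[323  53  20  67 905] [332.4  86.3] [0.6174 0.0148 0.139 ]
mouth [0.6176 0.0381 0.139 ] gap 0.04660186955986575 yaw -0.28272033508623906
row [-0.03  0.11 -0.15  0.02  0.05  0.05] tool [0.5283 0.0391 0.1235] [179.98   0.05   0.05] t 13.4167
[[277.8573 106.8487]]
[[277.7627 102.8976]]
```

View pics/w6.png

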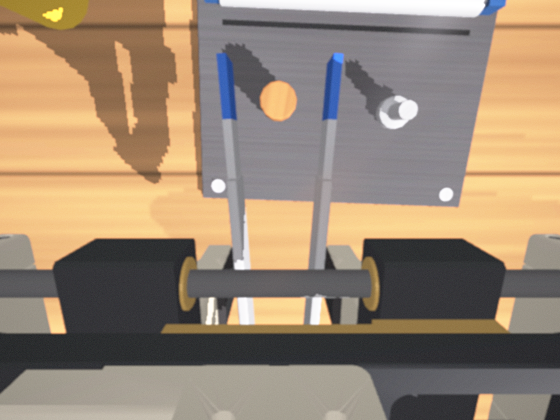

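The knot top at (278,101) sits midway between the jaws at (226,86) and (332,86), with the bolt at (400,110) outside. I'll lower partway and recheck.

Scaled: 5.7 cm / 60 = 0.095, 4.5 cm / 60 = 0.075.

send_rows([
  [[0.0017,0,0.025,0,0,0],[0.0033,0,0.05,0,0,0],[0.0033,0,0.075,0,0,0],[0.0033,0,0.095,0,0,0],[0.0033,0,0.095,0,0,0],[0.0033,0,0.095,0,0,0],[0.0033,0,0.095,0,0,0]],
])

```text
clock: 14.0
tool_pos: [0.531, 0.0393, 0.0677]
orientation: [-180.0, -0.0, 0.1]
force: [-0.1, -0.3, -0.9]
opening: 0.0445
gripper_force: 7.1
```

```bash
cat >> h.py <<'E'
def knot(s,z=.044):
    im=s['img'];H,S,V=cv2.split(cv2.cvtColor(im,cv2.COLOR_RGB2HSV))
    m=((H>6)&(H<20)&(S>120)&(V>90)).astype(np.uint8);m[:, :230]=0;m[:,330:]=0;m[180:]=0
    n,l,st,ce=cv2.connectedComponentsWithStats(m);i=1+np.argmax(st[1:,4])
    print('knot',st[i],ce[i].round(1),px2w(s,ce[i],z)[0])
E
python3 - <<'E'
from h import *
np.set_printoptions(precision=4,suppress=True)
o=ctrl.get_obs();print(o['opening'],o['gripper_force'],o['force'])
s=jaws(z=o['tool_pos'][2]+.0156); knot(s); go([.53,.038,.0165],0)
E
```

```text
0.044499018093406915 7.0624203979969025 [-0.1116 -0.3159 -0.8726]
[216  53  20  66 928] [225.8  85.6] [0.6205 0.0623 0.0833]
[323  53  20  67 885] [332.3  86.8] [0.6201 0.0156 0.0833]
mouth [0.6203 0.039  0.0833] gap 0.046763001997395304 yaw -0.5693798292743963
knot [ 256   70   47   52 1776] [278.2  95. ] [0.6211 0.0394 0.044 ]
row [-0.12  0.13  5.14 -0.02 -0.06  0.06] tool [0.5311 0.0393 0.0679] [-179.98   -0.06    0.06] t 14.05
```

Scaled: 5.1 cm / 60 = 0.085, 4.7 cm / 60 = 0.0783.

send_rows([
  [[0,0,0.0117,0,0,0],[0,0,0.0283,0,0,0],[0,0,0.045,0,0,0],[0,0,0.0617,0,0,0],[0,0,0.0783,0,0,0],[0,0,0.085,0,0,0],[0,0,0.085,0,0,0],[0,0,0.085,0,0,0]],
])

```text
clock: 14.72
tool_pos: [0.5304, 0.0385, 0.0157]
orientation: [180.0, 0.0, 0.0]
force: [0.3, 0.6, -0.8]
opening: 0.0451
gripper_force: 7.1
```

Run:
```python
from h import *
np.set_printoptions(precision=4,suppress=True)
o=ctrl.get_obs();print(o['opening'],o['gripper_force'],o['force'])
s=jaws('w7',z=o['tool_pos'][2]+.0156); knot(s); go([.53,.038,.0165],0)
cv2.imwrite('pics/c3.png',cv2.resize(s['img'][30:230,180:380],None,fx=3,fy=3)[:,:,::-1])
```

```text
0.0450535333998792 7.062438055872917 [ 0.2551  0.6281 -0.8395]
[216  53  21  66 948] [226.   85.9] [0.6198 0.0613 0.0313]
[323  53  19  67 855] [331.7  88.3] [0.6188 0.0149 0.0313]
mouth [0.6193 0.0381 0.0313] gap 0.04640605917317833 yaw -1.278623566682299
knot [ 244   41   67   76 3855] [276.5  78.2] [0.6209 0.039  0.044 ]
row [-0.07  0.06 -0.04  0.01  0.    0.01] tool [0.5307 0.0386 0.0161] [179.99   0.     0.01] t 14.7667
```

View pics/c3.png

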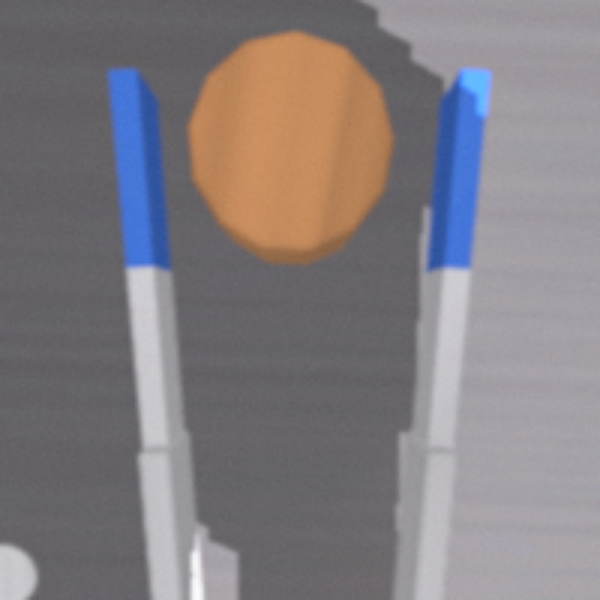

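The knot at crop (292,148) is between the jaws with free space on both sides. I'll nudge forward 2 mm and clamp.

Scaled: 0.2 cm / 60 = 0.0033.

send_rows([
  [[0.0033,0,0,0,0,0],[0.0033,0,0,0,0,0],[0.0033,0,0,0,0,0]],
])

```text
clock: 15.02
tool_pos: [0.5329, 0.0387, 0.0166]
orientation: [-180.0, -0.1, 0.0]
force: [0.1, -0.3, -0.9]
opening: 0.045
gripper_force: 7.1
```

send_rows([
  [[0,0,0,0,0,0],[0,0,0,0,0,0],[0,0,0,0,0,0],[0,0,0,0,0,0],[0,0,0,0,0,0],[0,0,0,0,0,0],[0,0,0,0,0,0],[0,0,0,0,0,0]],
], fingers=0)

```text
clock: 15.68
tool_pos: [0.5326, 0.0386, 0.0162]
orientation: [-180.0, -0.0, 0.0]
force: [-0.1, -0.1, -0.0]
opening: 0.0356
gripper_force: 30.0
```

Run:
```python
from h import *
np.set_printoptions(precision=4,suppress=True)
o=ctrl.get_obs();print(o['opening'],o['gripper_force'],o['force'])
s=jaws(z=o['tool_pos'][2]+.0156); knot(s)
```

```text
0.035597572092770445 29.995292723178864 [-0.0843 -0.0588 -0.0104]
[238  53  15  66 633] [243.6  86.4] [0.6218 0.0537 0.0318]
[307  54  14  66 590] [314.7  86.9] [0.6216 0.0225 0.0318]
mouth [0.6217 0.0381 0.0318] gap 0.03125371974193425 yaw -0.480626051646766
knot [ 247   48   65   74 3670] [279.1  84. ] [0.621  0.0382 0.044 ]
```

Opening is 35.6 mm at 30 N, which is what the clamped knot should give (36 mm). Lifting 10 cm.

Scaled: -10 cm / 60 = -0.1667, -9 cm / 60 = -0.15.

send_rows([
  [[0,0,-0.0117,0,0,0],[0,0,-0.0333,0,0,0],[0,0,-0.0583,0,0,0],[0,0,-0.0917,0,0,0],[0,0,-0.125,0,0,0],[0,0,-0.15,0,0,0],[0,0,-0.1667,0,0,0],[0,0,-0.1667,0,0,0]],
])

```text
clock: 16.4
tool_pos: [0.5337, 0.039, 0.1186]
orientation: [-179.9, -0.2, 0.0]
force: [0.4, -0.0, -1.1]
opening: 0.0357
gripper_force: 30.0
```

send_rows([
  [[0,0,0,0,0,0],[0,0,0,0,0,0],[0,0,0,0,0,0],[0,0,0,0,0,0],[0,0,0,0,0,0],[0,0,0,0,0,0],[0,0,0,0,0,0],[0,0,0,0,0,0]],
])

```text
clock: 17.07
tool_pos: [0.5325, 0.0386, 0.116]
orientation: [180.0, 0.0, 0.0]
force: [0.8, 0.3, -1.7]
opening: 0.0353
gripper_force: 30.0
```

Run:
```python
from h import *
np.set_printoptions(precision=4,suppress=True)
o=ctrl.get_obs();print(o['opening'],o['gripper_force'],o['force'],o['tool_pos'],abs(o['qvel']).max(),o['clock'])
s=jaws('w8',z=o['tool_pos'][2]+.0156); knot(s,.144)
# bystanders in side view vs start
import pickle
a=pickle.load(open('s0.pkl','rb'))['top']['img'];b=snap('top')['img'];c=snap('side','side9')['img'];sd=pickle.load(open('s0.pkl','rb'))['side']['img']
def oilc(im):
    H,S,V=cv2.split(cv2.cvtColor(im,cv2.COLOR_RGB2HSV));m=(H>24)&(H<32)&(S>200)&(V>150);return np.argwhere(m).mean(0)
print('oil',oilc(sd),oilc(c),'offcut diff',np.abs(a[220:265,175:198].astype(int)-b[220:265,175:198]).mean())
```

```text
0.035254102930412166 29.994938671588898 [ 0.7587  0.2503 -1.666 ] [0.5325 0.0386 0.116 ] 0.16707918478188788 17.0667
[201   0  16   6  75] [209.3   2.2] [0.6539 0.0668 0.1316]
[239  54  13  66 585] [243.9  87.5] [0.6213 0.0536 0.1316]
[307  54  14  66 597] [314.6  87.1] [0.6214 0.0225 0.1316]
knot [ 247   48   65   74 3622] [279.1  84.1] [0.6208 0.0381 0.144 ]
oil [nan nan] [nan nan] offcut diff 42.22061191626409<stdin>:9: RuntimeWarning: Mean of empty slice.
  ret = um.true_divide(
```

The knot keeps the same pixels in the jaws, (279,84), as when it was clamped, so it rose with them. No contact forces showed on the way, so I'm handing in.

```bash
python3 -c "
from plant import ctrl
print(ctrl.close_job())"
```

```text
the job is handed in; nothing more can be done
None
```

I handed the job in at about 17 s: the tag lies flat over the post and the clamped knot is held about 10 cm above the bed; my final check on the offcut and oil bottle gave no usable reading, though no contact showed, and I viewed 11 pictures against the limit of 10.

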